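Tighten the burner flange of a gas forge crosswise in two passes

ROBOT

A 6-joint arm with a two-finger parallel gripper is mounted at the origin on the work surface. World frame = base frame: x ahead of the robot, y to its left, z up, the work surface at z = 0. Lengths are in m, angles in rad, forces in N, time in s.
With the tool pointing down it reaches from about 0.3 to 0.75 m from the base axis. Payload 8.5 kg.
Tool frame: the origin (TCP) lies on the centre line of the jaws, within the pads' length; the fingertips stand 22 mm ahead of it and the grasp point (between the pads) lies 3 mm ahead of it (manip.tips_ahead is the distance from the TCP to the fingertips, in m); z points along the fingers, x is the direction in which the jaws open and shut, and the axes are right-handed (so a half turn about z gives the same grasp; the last joint's range is limited). The gripper opens to 85 mm and grips with 20 to 120 N. Pads are 22 mm wide; open, the fingers measure 114 mm over their backs; the gripper's body (76 mm by 85 mm) begins 54 mm behind the grasp point. The pads swing forward as they close: fully open they stand 13 mm farther back than shut.
Start: joints at [-1.485, 0.381, 1.297, -0, 1.464, -0.215], TCP at [0.163, -0.525, 0.253] pointing down, gripper open.
Joint ranges: [-3.11, 3.11], [-0.89, 2.33], [0.22, 2.48], [-1.42, 4.56], [0.17, 2.85], [-2.88, 2.88]. Speed limits (rad/s): [2.39, 2.39, 3.14, 3.14, 3.14, 3.14].

INTERFACE

Orientations are given as a unit quaternion [w, x, y, z].
In Python, from rig import sensors, cams, finish_job, manip gives the robot as it stands.
- The arm moves only by the shell command python3 -m inch 'ROWS' [FORCE]. ROWS is JSON, a list of rows, each a list of 3 entries, a list of its own where there are three numbers: the shift along the tool's x, y, z in mm, then the turn about the tool's z in degrees, then the closure, from 0 (fully open) to 1 (shut). A call has exactly 10 rows; each row is the pose to reach, as a shift and turn from the pose measured when the call began, along the tool's axes at that moment; what a row does not reach only later rows make up. A row lasts 1/8 s, in which the tool goes at most 62.5 mm and 10.7 degrees, less where a joint would pass 70% of its speed; a pose out of reach is approached as far as the arm can. A call with a gripper value outside its range is refused whole. The fingers move at their own pace and stop on an object; FORCE is the grip in N (left out, the last holds). Time passes only in rows, so rows that repeat a pose let the fingers close, or fill a call up. It gives the time, the measured TCP pose, the force and the opening at its end, in the units of the state.
- sensors.read_state(): the state, without advancing time (a new reading comes with each control period).
- cams.snapshot(name): name is "scene" or "side" or "wrist"; returns the picture (384x512x3 uint8, red, green, blue); there is no depth.
- cams.calibration(name): a dict with "fx", "fy", "cx", "cy" (pixels), "pose" (4x4, takes a point from camera to world coordinates); the wrist camera has in their place "hand_eye" (4x4, takes a point from camera to tool coordinates, whose origin is the TCP and whose axes are the tool frame's). Camera axes: x right, y up, looking along -z (the intrinsics and any distortion apply to the point x, -y, -z); pixel columns grow to the right and rows downward; lengths in m; the calibration is good to about 2 mm. A picture is of the moment at which its call begins: read the wrist's pose just before it. calibration takes no time and is no camera call.
- finish_job(): hands the job in, once; it reports no verdict.
The state is a dict: "time_s": time; "joint_pos": joint angles; "qvel": joint speeds; "joint_torque": joint torques, N m; "tool_pos": TCP position; "tcp_rot": TCP orientation; "wrist_force": force on the tool from outside, world axes, zero at the start; "moment": the same for the moment, N m; "finger_gap": finger opening in m.
Only numpy, scipy, OpenCV 4.12 (cv2) and the standard library are available. Lean on these libraries where they do the work, as an engineer would, in place of code of your own. Each camera call takes 0.05 s, during which the arm holds its last target.

TASK

Tighten the four bar nuts of the forge's burner flange evenly, in two passes, each pass crosswise: do two opposite nuts, then the other two. On the first pass turn each nut clockwise only until its bar points straight at the collar in the middle; when all four do, go round crosswise again and turn each one clockwise until it is hard against its stop. Leave the brick, the tin, the hammer and the steel bar where they are.

Things in the scene. Friction and masses are not known exactly. Their poses are not given: they have to be found in the camera images.
- flange: Round dark steel burner flange, a plate 210 mm in diameter and 12 mm thick, fixed flat on the forge's top. Origin on its axis at its underside; z up. Four bar nuts stand on it in a ring, axes 80 mm from the flange's axis, 90 degrees apart: a at +x, b at +y, c at -x, d at -y of this frame; so a is opposite c, and b opposite d
- collar_top (a point): Centre of the top of the collar, a fixed upright steel tube in the middle of the flange, 48 mm in outer diameter (60 mm at its 10 mm high foot), 50 mm high above the plate's top
- forge: Heavy grey gas forge, fixed to the bench: a box 340 mm (x) by 440 mm (y), its flat top 150 mm above the bench. Origin under its centre, at bench level; z up. The mouth with a low porch is on its +x side
- brick_center (a point): Bystander, leave alone: loose half firebrick 114 x 60 x 60 mm (x, y, z), 60 mm high, lying on the forge's top beside the flange; the point is its centre
- tin_center (a point): Bystander, leave alone: loose metal tin 62 mm in diameter, 62 mm high, standing on the forge's top beside the flange; the point is its centre
- hammer: Bystander, leave alone: hand hammer lying on the bench at one side of the forge, 260 mm long along its own x (handle to -x, head 85 mm wide at +x), 26 mm high; origin at mid length on its underside
- billet: Bystander, leave alone: flat steel bar 200 x 30 x 12 mm lying on the bench at the other side of the forge; origin at the centre of its underside, long along its own x
- nut_a (a joint): Turn of bar nut a (opposite nut c), rad: grows as the nut turns clockwise seen from above (tightens). Starts loose, 0.2 to 0.8; at 1.4 the bar points straight at the collar's axis; 2.7 is the hard stop, fully tight. Stays where it is left; friction about 0.13 N m (some 4 N on the bar 30 mm from the axis)
- nut_a_hub (a point): Bar nut a: point on its upright axis at mid height of its bar, 27 mm above the plate's top (it does not sink). Straight steel bar 84 mm long (42 mm each side), 10 mm wide, 14 mm high, underside 20 mm above the plate, on a hub 20 mm in diameter; stud 6 mm proud of the bar. Turn it by pushing an end of the bar or by grasping it
- nut_a_end (a point): One end of nut a's bar (42 mm from the axis, mid width, mid height): the end that points outward, away from the collar, when the joint is at 1.4. The other end lies opposite, 42 mm beyond the hub
- nut_b (a joint): Turn of bar nut b (opposite nut d), rad: grows as the nut turns clockwise seen from above (tightens). Starts loose, 0.2 to 0.8; at 1.4 the bar points straight at the collar's axis; 2.7 is the hard stop, fully tight. Stays where it is left; friction about 0.13 N m (some 4 N on the bar 30 mm from the axis)
- nut_b_hub (a point): Bar nut b: point on its upright axis at mid height of its bar, 27 mm above the plate's top (it does not sink). Straight steel bar 84 mm long (42 mm each side), 10 mm wide, 14 mm high, underside 20 mm above the plate, on a hub 20 mm in diameter; stud 6 mm proud of the bar. Turn it by pushing an end of the bar or by grasping it
- nut_b_end (a point): One end of nut b's bar (42 mm from the axis, mid width, mid height): the end that points outward, away from the collar, when the joint is at 1.4. The other end lies opposite, 42 mm beyond the hub
- nut_c (a joint): Turn of bar nut c (opposite nut a), rad: grows as the nut turns clockwise seen from above (tightens). Starts loose, 0.2 to 0.8; at 1.4 the bar points straight at the collar's axis; 2.7 is the hard stop, fully tight. Stays where it is left; friction about 0.13 N m (some 4 N on the bar 30 mm from the axis)
- nut_c_hub (a point): Bar nut c: point on its upright axis at mid height of its bar, 27 mm above the plate's top (it does not sink). Straight steel bar 84 mm long (42 mm each side), 10 mm wide, 14 mm high, underside 20 mm above the plate, on a hub 20 mm in diameter; stud 6 mm proud of the bar. Turn it by pushing an end of the bar or by grasping it
- nut_c_end (a point): One end of nut c's bar (42 mm from the axis, mid width, mid height): the end that points outward, away from the collar, when the joint is at 1.4. The other end lies opposite, 42 mm beyond the hub
- nut_d (a joint): Turn of bar nut d (opposite nut b), rad: grows as the nut turns clockwise seen from above (tightens). Starts loose, 0.2 to 0.8; at 1.4 the bar points straight at the collar's axis; 2.7 is the hard stop, fully tight. Stays where it is left; friction about 0.13 N m (some 4 N on the bar 30 mm from the axis)
- nut_d_hub (a point): Bar nut d: point on its upright axis at mid height of its bar, 27 mm above the plate's top (it does not sink). Straight steel bar 84 mm long (42 mm each side), 10 mm wide, 14 mm high, underside 20 mm above the plate, on a hub 20 mm in diameter; stud 6 mm proud of the bar. Turn it by pushing an end of the bar or by grasping it
- nut_d_end (a point): One end of nut d's bar (42 mm from the axis, mid width, mid height): the end that points outward, away from the collar, when the joint is at 1.4. The other end lies opposite, 42 mm beyond the hub

How it is judged:
By the outcome, as a careful person would: the job done as asked, in the order asked, and still so for the second after the job is handed in, with the robot touching nothing.
It also fails if it takes over 72 s, if anything falls off the work surface, if the arm or the gripper's body presses on something with over 40 N, if the wrist force passes 120 N, or if a joint passes its speed limit or range.

## Working session

There is one attempt and no reset: what is moved stays moved. The work goes in short steps, Python scripts to look and compute and a shell command to move; the robot and the scene stay as the last step left them, time stands still between calls to the robot, and variables do not carry over. Pictures are saved under pics/ and viewed, and the job is handed in when it is done.

```bash
ls; mkdir -p pics; cat > h.py <<'E'
import numpy as np,cv2
from rig import sensors,cams,manip
def snap(n,f):
    s=sensors.read_state(); im=cams.snapshot(n); cv2.imwrite('pics/'+f,np.ascontiguousarray(im[:,:,::-1])); return s,im
E
python3 - <<'E'
from h import *
print(sensors.read_state(), manip.tips_ahead)
for n in("scene","side","wrist"):
    snap(n,n+'0.png'); print(cams.calibration(n))
E
```

```text
pics
{'time_s': 0.0, 'joint_pos': array([-1.48532545e+00,  3.81208962e-01,  1.29829075e+00, -3.57400695e-05,
        1.46359961e+00, -2.15286625e-01]), 'qvel': array([-2.59475761e-04,  8.10946677e-04, -1.42286490e-03, -2.32657912e-03,
        9.62827416e-05,  3.66080979e-04]), 'joint_torque': array([-1.12950647e-05, -4.48447537e+01, -2.31272453e+01, -2.88793344e-04,
        4.63409582e-03, -3.27891723e-05]), 'tool_pos': array([ 0.16290682, -0.52503421,  0.25269468]), 'tcp_rot': array([-5.54399451e-04,  8.05061093e-01, -5.93191426e-01, -5.10368369e-04]), 'wrist_force': array([-1.00196322,  0.06012061,  0.54210657]), 'moment': array([-0.02585918,  0.07194467, -0.01842616]), 'finger_gap': 0.08530771633090747} 0.022
{'fx': 443.46150270018785, 'fy': 443.46150270018785, 'cx': 254.9918552836842, 'cy': 192.769969885285, 'pose': array([[ 0.78173884, -0.51423546,  0.35276944,  1.12035909],
       [ 0.62346134,  0.65666718, -0.42436326, -0.69646077],
       [-0.01342947,  0.55167935,  0.83394817,  1.48885579],
       [ 0.        ,  0.        ,  0.        ,  1.        ]])}
{'fx': 493.77719125292305, 'fy': 493.77719125292305, 'cx': 253.701643685466, 'cy': 190.08013318236416, 'pose': array([[-0.99023782,  0.07426848, -0.11795447,  0.36964304],
       [-0.13867211, -0.61057181,  0.77972566,  1.31685768],
       [-0.01411064,  0.78847083,  0.61491026,  1.17753357],
       [ 0.        ,  0.        ,  0.        ,  1.        ]])}
{'fx': 336.30262488221797, 'fy': 336.30262488221797, 'cx': 257.92932049215176, 'cy': 190.24580451674, 'hand_eye': array([[ 9.99998811e-01, -1.47025575e-03, -4.64649939e-04,
         1.67551310e-04],
       [-1.54190619e-03, -9.55212623e-01, -2.95916319e-01,
        -7.60638656e-02],
       [-8.76681607e-06,  2.95916683e-01, -9.55213754e-01,
        -1.20254130e-01],
       [ 0.00000000e+00,  0.00000000e+00,  0.00000000e+00,
         1.00000000e+00]])}
```

View pics/scene0.png

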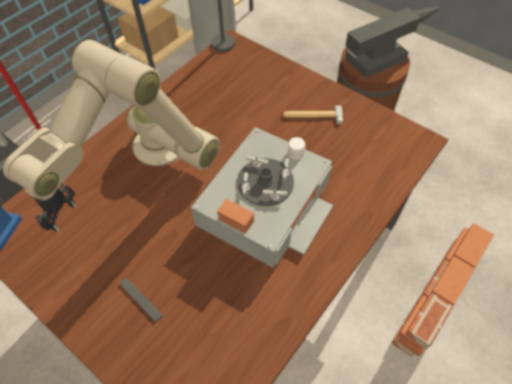

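View pics/side0.png

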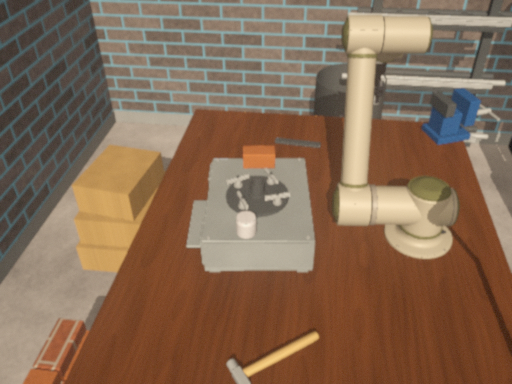

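View pics/wrist0.png

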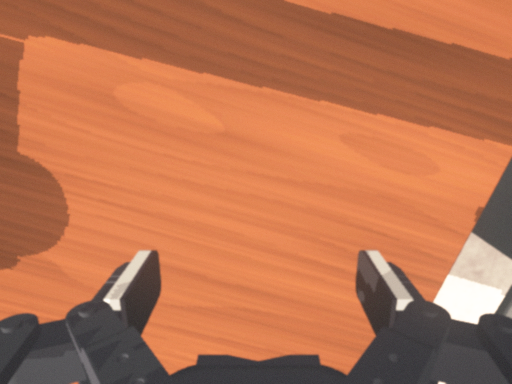

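The forge stands mid-bench with the flange at about (265,182) in scene and (258,195) in side. I'll zoom in on it.

```bash
python3 - <<'E'
import cv2
a=cv2.imread('pics/scene0.png')[135:235,200:330]; b=cv2.imread('pics/side0.png')[140:250,200:320]
cv2.imwrite('pics/s0z.png',cv2.resize(a,None,fx=6,fy=6,interpolation=2)); cv2.imwrite('pics/d0z.png',cv2.resize(b,(654,600),interpolation=2))
E
```

```text
(no output)
```

View pics/s0z.png

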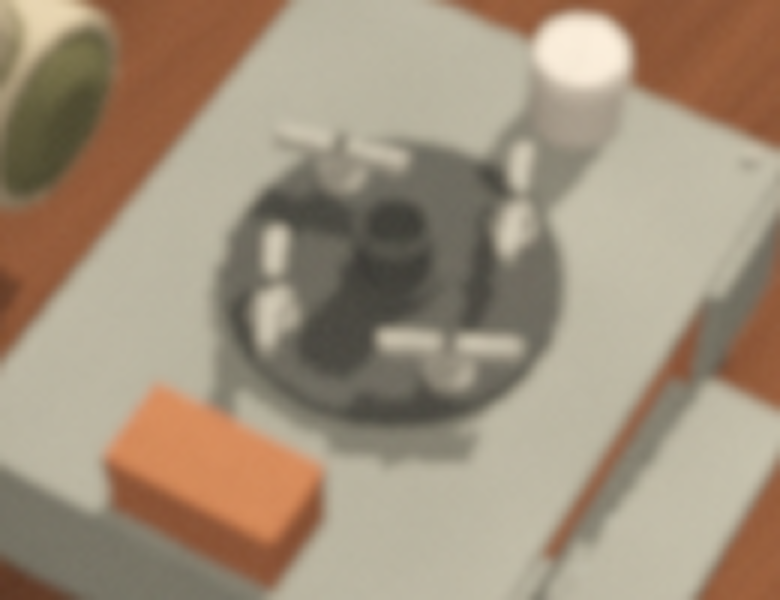

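View pics/d0z.png

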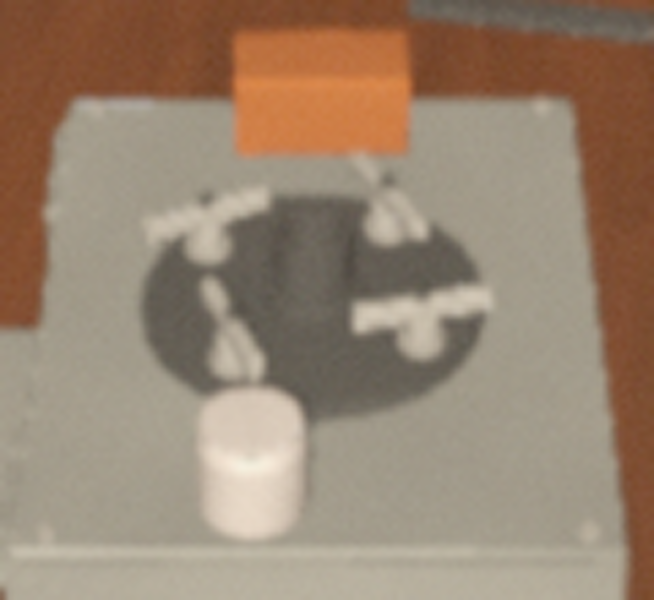

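```bash
cat >> h.py <<'E'
def ray(n,u,v,s=None):
    c=cams.calibration(n); d=np.array([(u-c['cx'])/c['fx'],-(v-c['cy'])/c['fy'],-1.])
    if n=='wrist':
        from scipy.spatial.transform import Rotation as R
        q=s['tcp_rot']; T=np.eye(4); T[:3,:3]=R.from_quat([q[1],q[2],q[3],q[0]]).as_matrix(); T[:3,3]=s['tool_pos']; P=T@c['hand_eye']
    else: P=c['pose']
    return P[:3,3],P[:3,:3]@d
def onz(n,u,v,z,s=None):
    o,d=ray(n,u,v,s); return o+d*(z-o[2])/d[2]
def tri(a,b):
    A=np.zeros((3,3));B=np.zeros(3)
    for o,d in(a,b):
        d=d/np.linalg.norm(d);M=np.eye(3)-np.outer(d,d);A+=M;B+=M@o
    return np.linalg.solve(A,B)
E
python3 - <<'E'
from h import *
S=lambda x,y:(200+(x-2.5)/6,135+(y-2.5)/6)
D=lambda x,y:(200+(x-2.5)/5.45,140+(y-2.5)/5.45)
np.set_printoptions(precision=4,suppress=True)
print('collar',onz('scene',*S(397,222),.212),onz('side',*D(318,207),.212))
for nm,h,e,z in [('N1',(340,143),((278,130),(408,160)),.196),('N2',(519,185),((523,143),(512,250)),.196),('N3',(274,277),((277,225),(266,345)),.196),('N4',(452,338),((378,340),(522,347)),.196)]:
    p=[onz('scene',*S(*k),z) for k in e]; print(nm,p[0][:2],p[1][:2],(p[0]+p[1])[:2]/2,np.linalg.norm(p[0]-p[1]),np.degrees(np.arctan2(*(p[1]-p[0])[1::-1])))
print('side')
for e in [((350,155),(425,235)),((205,285),(255,375)),((150,225),(268,192)),((353,310),(492,295))]:
    p=[onz('side',*D(*k),.196) for k in e]; print(p[0][:2],p[1][:2],(p[0]+p[1])[:2]/2,np.linalg.norm(p[0]-p[1]),np.degrees(np.arctan2(*(p[1]-p[0])[1::-1])))
print('brick top',[onz('scene',*S(*k),.21)[:2] for k in((155,385),(325,468),(275,545),(106,455))])
print('tin',onz('scene',*S(583,50),.212),onz('side',*D(252,420),.212))
E
```

```text
collar [0.554  0.0477 0.212 ] [0.5505 0.0244 0.212 ]
N1 [0.4461 0.0673] [0.5234 0.0982] [0.4847 0.0828] 0.08329984566159883 21.763368362023556
N2 [0.571 0.152] [0.6136 0.0829] [0.5923 0.1175] 0.08117265807452645 -58.31874375818215
N3 [0.4914 0.0108] [ 0.5411 -0.0602] [ 0.5163 -0.0247] 0.08674087520938029 -55.01203497545678
N4 [ 0.5904 -0.0172] [0.6595 0.0306] [0.6249 0.0067] 0.0839771502143292 34.71693556560814
side
[ 0.5408 -0.0539] [0.4856 0.0234] [ 0.5132 -0.0152] 0.09502236465541063 125.52344644356195
[0.6096 0.0878] [0.5678 0.1658] [0.5887 0.1268] 0.08850707557759169 118.15062733911353
[0.6526 0.0335] [ 0.5862 -0.0087] [0.6194 0.0124] 0.07864639978232535 -147.5192488710648
[0.5199 0.1006] [0.4407 0.0768] [0.4803 0.0887] 0.0827290641406445 -163.24121751131477
brick top [array([ 0.5148, -0.1275]), array([ 0.6259, -0.1107]), array([ 0.635 , -0.1661]), array([ 0.5236, -0.18  ])]
tin [0.5639 0.2232 0.212 ] [0.5605 0.2225 0.212 ]
```

```bash
python3 -m inch '[[[-35,-43,-30],-10,0.2],[[-70,-87,-60],-20,0.4],[[-105,-130,-90],-30,0.5],[[-140,-174,-110],-40,0.5],[[-175,-217,-127],-50,0.5],[[-210,-260,-127],-60,0.5],[[-245,-303,-127],-70,0.5],[[-280,-346,-127],-80,0.5],[[-315,-390,-127],-90,0.5],[[-350,-434,-127],-100,0.5]]' 60
python3 - <<'E'
from h import *
s=sensors.read_state();print(s['joint_pos'],s['qvel'])
E
```

```text
time_s: 1.4
tool_pos: [0.4745, -0.0606, 0.3802]
tcp_rot: [-0.001, 0.971, 0.238, 0.0]
wrist_force: [0.9, -1.9, -0.4]
finger_gap: 0.0426
[-3.75678710e-01  1.88341032e-01  1.21189641e+00  8.93778137e-04
  1.74194941e+00 -8.56637022e-01] [ 0.97817165  0.35327733 -0.44055641  0.00247265  0.08078764 -0.41264565]
```

```bash
python3 -m inch '[[[20,-10,0],-1,0.5],[[40,-20,0],-2,0.5],[[60,-30,0],-3,0.5],[[80,-40,0],-4,0.5],[[100,-50,0],-4,0.5],[[115,-57,0],-4,0.5],[[120,-60,0],-4,0.5],[[120,-60,0],-4,0.5],[[120,-60,0],-4,0.5],[[120,-60,0],-4,0.5]]'
python3 - <<'E'
from h import *
s,im=snap('wrist','w1.png');print(s)
E
```

```text
time_s: 2.65
tool_pos: [0.5529, 0.0477, 0.3805]
tcp_rot: [-0.0, 0.962, 0.272, 0.0]
wrist_force: [-0.2, -0.1, 0.7]
finger_gap: 0.0426
{'time_s': 2.65, 'joint_pos': array([-1.27738688e-01,  3.36468703e-01,  1.00635221e+00,  9.82133742e-04,
        1.79889096e+00, -6.77747404e-01]), 'qvel': array([ 0.00287812,  0.00195999, -0.00355182,  0.00096789,  0.00012755,
        0.00020253]), 'joint_torque': array([ 4.69620083e-02, -4.42230678e+01, -2.49953610e+01,  2.82831170e-03,
       -1.60375350e-05, -2.61613866e-03]), 'tool_pos': array([0.55287942, 0.0476816 , 0.38053085]), 'tcp_rot': array([-4.63443064e-04,  9.62393751e-01,  2.71657939e-01,  1.32650978e-04]), 'wrist_force': array([-0.20990205, -0.13829866,  0.66409291]), 'moment': array([ 0.00925894,  0.0539815 , -0.00061633]), 'finger_gap': 0.04263201425938115}
```

View pics/w1.png

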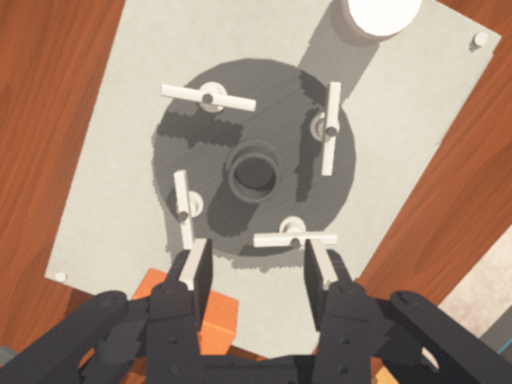

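The whole flange is in view: bars with stud dots at about (208,98), (333,130), (183,214) and (296,240), collar at (255,172). Next I'll segment the bars.

```bash
cat >> h.py <<'E'
np.set_printoptions(precision=4,suppress=True)
def bars(s,im,show=None,thr=205):
    # bright bar tops -> ends on plane z=.196
    g=im.min(axis=2); m=(g>thr).astype(np.uint8)
    n,l,st,c=cv2.connectedComponentsWithStats(m)
    out=[]
    for i in range(1,n):
        if st[i,4]<120 or st[i,4]>2500: continue
        cs,_=cv2.findContours((l==i).astype(np.uint8),0,1)
        (c,(w,h),a)=cv2.minAreaRect(cs[0])
        bx=cv2.boxPoints((c,(w,h),a)); 
        e=[(bx[0]+bx[1])/2,(bx[2]+bx[3])/2] if np.linalg.norm(bx[0]-bx[1])<np.linalg.norm(bx[1]-bx[2]) else [(bx[1]+bx[2])/2,(bx[3]+bx[0])/2]
        p=[onz('wrist',*k,.196,s) for k in e]; d=p[1]-p[0]
        out.append(((p[0]+p[1])[:2]/2,np.linalg.norm(d),np.degrees(np.arctan2(d[1],d[0]))%180))
        print('px',np.round(c),'wh',np.round((w,h)),'area',st[i,4],'mid',out[-1][0],'len %.4f ang %.1f'%out[-1][1:])
    return out
E
python3 - <<'E'
from h import *
import pickle
im=cv2.imread('pics/w1.png')[:,:,::-1]
s={'tcp_rot':np.array([-4.63443064e-04,9.62393751e-01,2.71657939e-01,1.32650978e-04]),'tool_pos':np.array([0.55287942,0.0476816,0.38053085])}
pickle.dump(s,open('s1.pkl','wb'))
for t in(190,205,215):print(t);bars(s,im,thr=t)
print([onz('wrist',*k,.202,s)[:2] for k in((208,98),(333,130),(183,214),(296.5,240))], onz('wrist',254.5,172,.212,s))
cv2.imwrite('pics/w1z.png',cv2.resize(np.ascontiguousarray(im[50:270,130:370,::-1]),None,fx=2.7,fy=2.7,interpolation=2))
E
```

```text
190
px [333. 105.] wh [11. 47.] area 448 mid [0.5793 0.133 ] len 0.0402 ang 122.4
px [328. 155.] wh [ 9. 38.] area 311 mid [0.6011 0.0939] len 0.0353 ang 119.3
px [181. 191.] wh [41. 10.] area 384 mid [ 0.5019 -0.0076] len 0.0403 ang 123.5
px [196. 203.] wh [24. 12.] area 221 mid [ 0.5197 -0.0109] len 0.0245 ang 123.9
px [192. 254.] wh [23. 71.] area 744 mid [ 0.5426 -0.0611] len 0.0798 ang 117.3
px [498. 279.] wh [52. 97.] area 2226 mid [0.8256 0.0778] len 0.0986 ang 91.6
205
px [385.  18.] wh [35. 74.] area 2017 mid [0.5745 0.2125] len 0.0606 ang 31.6
px [482.  38.] wh [11. 13.] area 131 mid [0.6523 0.2427] len 0.0101 ang 132.8
px [208.  92.] wh [95. 20.] area 1067 mid [0.4798 0.0856] len 0.0823 ang 22.0
px [333. 105.] wh [10. 46.] area 396 mid [0.5791 0.1333] len 0.0393 ang 123.8
px [328. 155.] wh [ 8. 38.] area 281 mid [0.6012 0.094 ] len 0.0352 ang 119.1
px [181. 191.] wh [40.  9.] area 342 mid [ 0.5019 -0.0078] len 0.0400 ang 124.1
px [196. 204.] wh [23. 11.] area 169 mid [ 0.5194 -0.0111] len 0.0235 ang 118.5
px [187. 235.] wh [34. 10.] area 225 mid [ 0.5283 -0.0453] len 0.036
[... 300 characters left out ...]
0858] len 0.0813 ang 22.0
px [334. 105.] wh [ 9. 45.] area 368 mid [0.5793 0.1331] len 0.0385 ang 122.2
px [328. 156.] wh [ 8. 36.] area 251 mid [0.6014 0.0939] len 0.0338 ang 119.2
px [181. 191.] wh [39.  8.] area 306 mid [ 0.5018 -0.0076] len 0.0384 ang 124.1
px [186. 233.] wh [28.  7.] area 185 mid [ 0.5268 -0.0434] len 0.0302 ang 124.6
px [292. 225.] wh [14. 23.] area 161 mid [0.6111 0.0192] len 0.0226 ang 31.6
px [317. 239.] wh [ 9. 39.] area 227 mid [0.6397 0.0192] len 0.0388 ang 33.9
px [274. 240.] wh [ 8. 39.] area 302 mid [ 0.6041 -0.0044] len 0.0389 ang 34.2
[array([0.4826, 0.0815]), array([0.5897, 0.1154]), array([ 0.5142, -0.0241]), array([0.6212, 0.0098])] [0.5494 0.0488 0.212 ]
```

View pics/w1z.png

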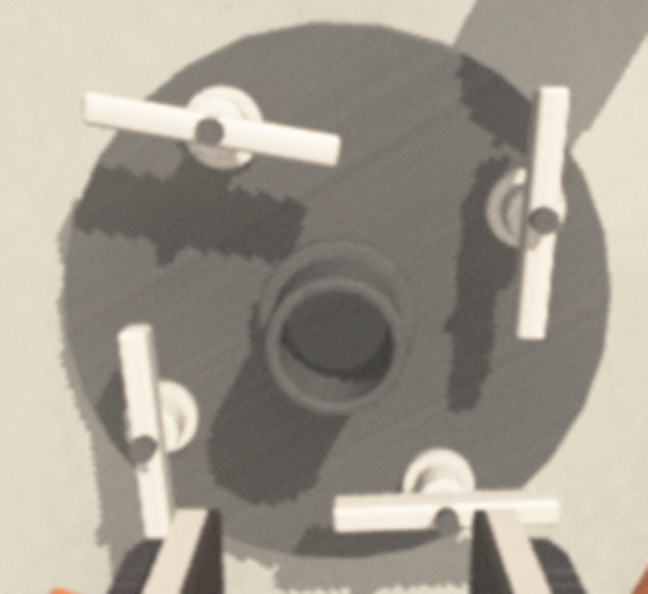

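```bash
python3 -m inch '[[[16,-9,20],1,0.5],[[32,-19,50],2,0.5],[[48,-29,80],2.4,0.5],[[60,-36,110],2.4,0.5],[[67,-39,125],2.4,0.5],[[67,-39,130],2.4,0.5],[[67,-39,130],2.4,0.5],[[67,-39,130],2.4,0.5],[[67,-39,130],2.4,0.5],[[67,-39,130],2.4,0.5]]'
python3 - <<'E'
from h import *
s,im=snap('wrist','w2.png')
bars(s,im,thr=190)
E
```

```text
time_s: 3.95
tool_pos: [0.5897, 0.1161, 0.251]
tcp_rot: [-0.0, 0.968, 0.251, 0.0]
wrist_force: [-0.9, 0.1, 0.4]
finger_gap: 0.0427
px [ 24. 179.] wh [48.  4.] area 184 mid [0.4664 0.079 ] len 0.0254 ang 21.6
px [ 93. 187.] wh [71.  5.] area 306 mid [0.5008 0.0925] len 0.0378 ang 21.6
```

View pics/w2.png

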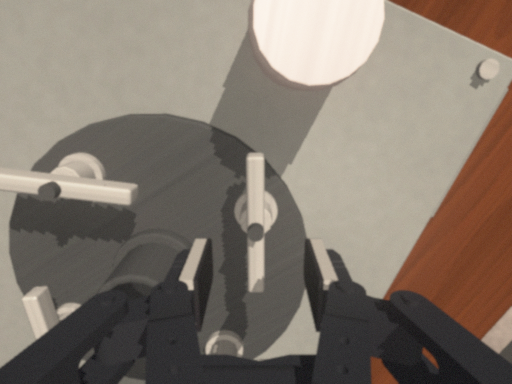

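Stud at (255.5,231) and bar vertical, so it's centred within about 1 mm between the pads. Next: descend and grip.

```bash
python3 -m inch '[[[-1,0,12],0,0.5],[[-1,0,24],0,0.5],[[-1,0,36],0,0.5],[[-1,0,44],0,0.5],[[-1,0,45],0,0.6],[[-1,0,45],0,0.8],[[-1,0,45],0,1],[[-1,0,45],0,1],[[-1,0,45],0,1],[[-1,0,45],0,1]]' 60
python3 - <<'E'
from h import *
s,im=snap('wrist','w3.png'); print(s['moment'])
E
```

```text
time_s: 5.25
tool_pos: [0.5885, 0.1154, 0.2066]
tcp_rot: [-0.0, 0.968, 0.251, 0.0]
wrist_force: [-4.3, -3.1, 5.0]
finger_gap: 0.0081
[-0.4306  0.7676  0.1068]
```

View pics/w3.png

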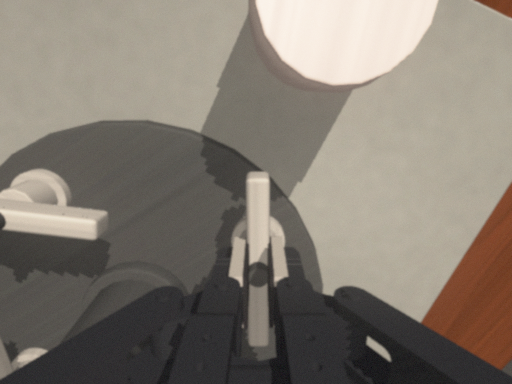

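```bash
python3 -m inch '[[[0,0,0],8,1],[[0,0,0],16,1],[[0,0,0],24,1],[[0,0,0],32,1],[[0,0,0],40,1],[[0,0,0],48,1],[[0,0,0],54,1],[[0,0,0],57,1],[[0,0,0],57,1],[[0,0,0],57,1]]'
python3 - <<'E'
from h import *
s,im=snap('wrist','w4.png'); print(s['moment'])
E
```

```text
time_s: 6.55
tool_pos: [0.59, 0.1153, 0.2067]
tcp_rot: [-0.001, 0.971, -0.241, 0.002]
wrist_force: [6.2, -0.4, -3.9]
finger_gap: 0.008
[-0.0233 -1.2318 -0.048 ]
```

View pics/w4.png

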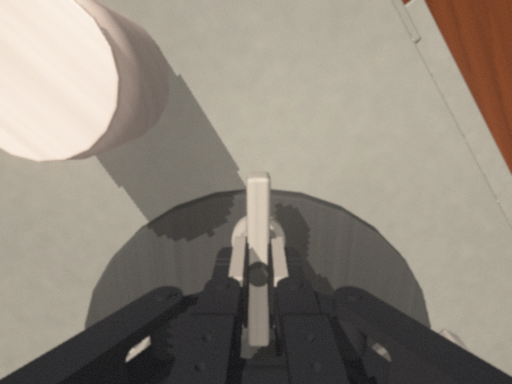

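```bash
python3 -m inch '[[[0,0,0],0,0.5],[[0,0,0],0,0.5],[[0,0,-15],0,0.5],[[0,0,-35],0,0.5],[[0,10,-50],-10,0.5],[[0,40,-50],-20,0.5],[[0,80,-50],-30,0.5],[[0,120,-50],-40,0.5],[[0,150,-50],-50,0.5],[[-1,159,-50],-60,0.5]]'
python3 - <<'E'
from h import *
s,im=snap('wrist','w5.png'); print(s['tool_pos'],s['tcp_rot'],s['qvel'].max())
E
```

```text
time_s: 7.85
tool_pos: [0.514, -0.0261, 0.2577]
tcp_rot: [0.001, 0.96, 0.278, 0.003]
wrist_force: [0.5, 1.6, -0.6]
finger_gap: 0.0427
[ 0.514  -0.0261  0.2577] [0.0009 0.9604 0.2785 0.003 ] 0.08885936970296575
```

View pics/w5.png

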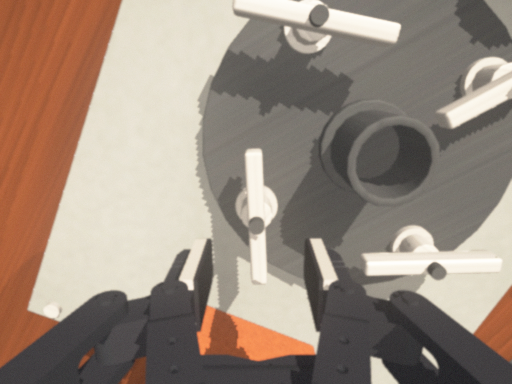

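```bash
python3 -m inch '[[[-0.5,-1,12],-2,0.5],[[-0.5,-1,27],-2,0.5],[[-0.5,-1,40],-2,0.5],[[-0.5,-1,50],-2,0.5],[[-0.5,-1,51],-2,0.6],[[-0.5,-1,51],-2,0.8],[[-0.5,-1,51],-2,1],[[-0.5,-1,51],-2,1],[[-0.5,-1,51],-2,1],[[-0.5,-1,51],-2,1]]' 60
python3 - <<'E'
from h import *
s=sensors.read_state();q=s['tcp_rot'];print(s['moment'],2*np.degrees(np.arctan2(q[2],q[1])),s['joint_pos'])
E
```

```text
time_s: 9.15
tool_pos: [0.513, -0.026, 0.2073]
tcp_rot: [0.002, 0.954, 0.299, 0.003]
wrist_force: [-4.8, -2.3, 6.1]
finger_gap: 0.0081
[-0.418   0.8007 -0.0079] 34.74820158299289 [-0.2817  0.355   1.4795  0.0004  1.3008 -0.8883]
```

```bash
python3 -m inch '[[[0,0,0],9,1],[[0,0,0],18,1],[[0,0,0],27,1],[[0,0,0],36,1],[[0,0,0],45,1],[[0,0,0],53,1],[[0,0,0],59,1],[[0,0,0],62.7,1],[[0,0,0],62.7,1],[[0,0,0],62.7,1]]'
python3 - <<'E'
from h import *
s,im=snap('wrist','w6.png'); print(s['moment'])
E
```

```text
time_s: 10.4
tool_pos: [0.5145, -0.026, 0.2074]
tcp_rot: [-0.001, 0.97, -0.242, 0.005]
wrist_force: [7.0, -0.2, -4.3]
finger_gap: 0.0075
[-0.0736 -1.0843 -0.0048]
```

View pics/w6.png

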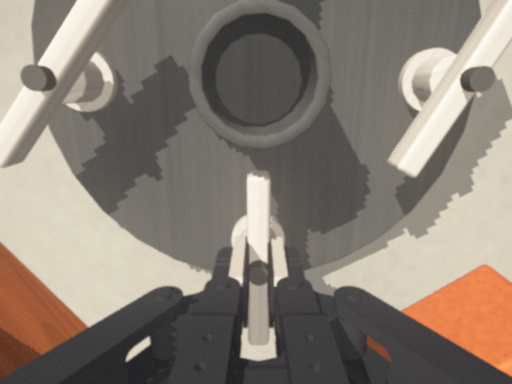

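```bash
python3 -m inch '[[[0,0,0],0,0.5],[[0,0,0],0,0.5],[[0,0,-15],0,0.5],[[0,0,-35],0,0.5],[[-8,-8,-50],8,0.5],[[-26,-26,-50],16,0.5],[[-46,-46,-50],24,0.5],[[-66,-66,-50],32,0.5],[[-79,-80,-50],39,0.5],[[-80,-81,-50],40,0.5]]'
python3 - <<'E'
from h import *
s,im=snap('wrist','w7.png'); q=s['tcp_rot'];print(s['tool_pos'],2*np.degrees(np.arctan2(q[2],q[1])),s['qvel'].max())
E
```

```text
time_s: 11.7
tool_pos: [0.481, 0.0839, 0.2571]
tcp_rot: [-0.002, 0.83, -0.558, 0.005]
wrist_force: [0.9, 0.4, -0.3]
finger_gap: 0.0426
[0.481  0.0839 0.2571] -67.85848844400115 0.09799584067753433
```

View pics/w7.png

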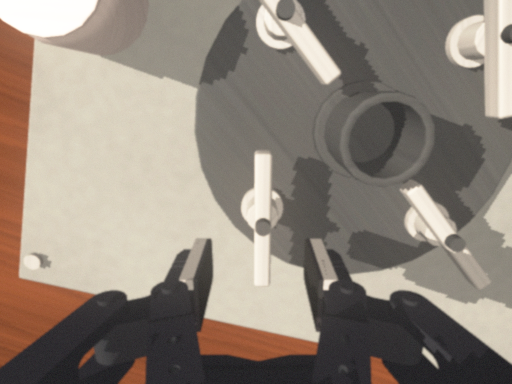

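```bash
python3 -m inch '[[[2.5,0,12],0,0.5],[[2.5,0,27],0,0.5],[[2.5,0,40],0,0.5],[[2.5,0,50],0,0.5],[[2.5,0,51],0,0.6],[[2.5,0,51],0,0.8],[[2.5,0,51],0,1],[[2.5,0,51],0,1],[[2.5,0,51],0,1],[[2.5,0,51],0,1]]' 60
python3 - <<'E'
from h import *
s=sensors.read_state();q=s['tcp_rot'];print(s['moment'],2*np.degrees(np.arctan2(q[2],q[1])),s['joint_pos'])
E
```

```text
time_s: 13.0
tool_pos: [0.4827, 0.0813, 0.2067]
tcp_rot: [-0.003, 0.83, -0.558, 0.005]
wrist_force: [-1.5, 4.9, 5.3]
finger_gap: 0.0083
[ 0.8474  0.3974 -0.0891] -67.8672588328864 [-0.0757  0.3136  1.5466  0.0004  1.27    1.1087]
```

Turn -67.9 → -118, i.e. 50.

```bash
python3 -m inch '[[[0,0,0],7,1],[[0,0,0],14,1],[[0,0,0],21,1],[[0,0,0],28,1],[[0,0,0],35,1],[[0,0,0],42,1],[[0,0,0],47,1],[[0,0,0],50,1],[[0,0,0],50,1],[[0,0,0],50,1]]'
python3 - <<'E'
from h import *
s,im=snap('wrist','w8.png'); q=s['tcp_rot'];print(s['moment'],2*np.degrees(np.arctan2(q[2],q[1])))
E
```

```text
time_s: 14.25
tool_pos: [0.4826, 0.0799, 0.2067]
tcp_rot: [0.004, -0.516, 0.857, -0.004]
wrist_force: [-2.3, -7.0, 1.7]
finger_gap: 0.0078
[-1.2079  0.4751 -0.017 ] 242.13146004656218
```

View pics/w8.png

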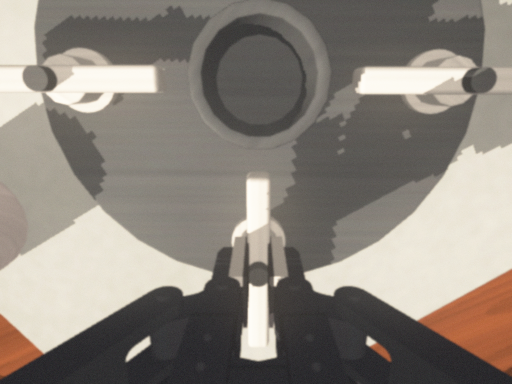

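Three bars now point at the collar: the left and right ones are level through it, and the gripped one is at column 258. Next is the fourth.

```bash
python3 -m inch '[[[0,0,0],0,0.5],[[0,0,0],0,0.5],[[0,0,-15],0,0.5],[[0,0,-35],0,0.5],[[0,-10,-50],-10,0.5],[[-1,-40,-50],-20,0.5],[[-2,-80,-50],-30,0.5],[[-2,-120,-50],-40,0.5],[[-2,-150,-50],-50,0.5],[[-2,-156,-50],-60,0.5]]'
python3 - <<'E'
from h import *
s,im=snap('wrist','w9.png'); q=s['tcp_rot'];print(s['tool_pos'],2*np.degrees(np.arctan2(q[2],q[1])),s['qvel'].max())
E
```

```text
time_s: 15.55
tool_pos: [0.6222, 0.008, 0.2576]
tcp_rot: [-0.001, 0.876, -0.482, 0.005]
wrist_force: [0.3, 0.2, 0.3]
finger_gap: 0.0427
[0.6222 0.008  0.2576] -57.58808177559664 0.05831631152286665
```

View pics/w9.png

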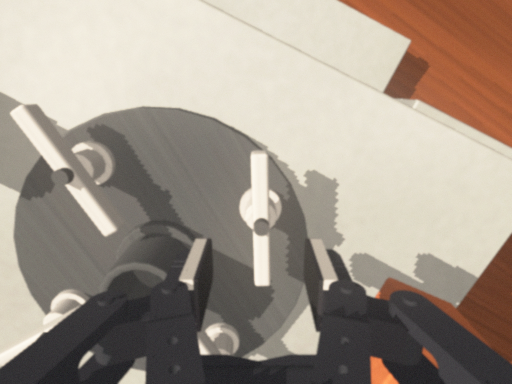

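```bash
python3 -m inch '[[[1.5,0,12],-1.3,0.5],[[1.5,0,27],-1.3,0.5],[[1.5,0,40],-1.3,0.5],[[1.5,0,50],-1.3,0.5],[[1.5,0,51],-1.3,0.6],[[1.5,0,51],-1.3,0.8],[[1.5,0,51],-1.3,1],[[1.5,0,51],-1.3,1],[[1.5,0,51],-1.3,1],[[1.5,0,51],-1.3,1]]' 60
python3 - <<'E'
from h import *
s=sensors.read_state();q=s['tcp_rot'];print(s['moment'],2*np.degrees(np.arctan2(q[2],q[1])),s['joint_pos'])
E
```

```text
time_s: 16.85
tool_pos: [0.6237, 0.0066, 0.2074]
tcp_rot: [-0.001, 0.883, -0.469, 0.006]
wrist_force: [0.3, 0.2, 5.0]
finger_gap: 0.0082
[-0.0796  0.092  -0.1125] -55.89274139367205 [-0.1782  0.5387  1.1641 -0.0021  1.4265  0.7976]
```

Turn -55.9 → -118: 62.

```bash
python3 -m inch '[[[0,0,0],9,1],[[0,0,0],18,1],[[0,0,0],27,1],[[0,0,0],36,1],[[0,0,0],45,1],[[0,0,0],53,1],[[0,0,0],59,1],[[0,0,0],62,1],[[0,0,0],62,1],[[0,0,0],62,1]]'
python3 - <<'E'
from h import *
s,im=snap('wrist','w10.png'); q=s['tcp_rot'];print(s['moment'],2*np.degrees(np.arctan2(q[2],q[1])))
E
```

```text
time_s: 18.1
tool_pos: [0.6238, 0.0047, 0.2074]
tcp_rot: [0.003, -0.515, 0.857, -0.006]
wrist_force: [-0.1, -8.8, 1.9]
finger_gap: 0.008
[-1.4856  0.1155 -0.0492] 242.0460013321535
```

View pics/w10.png

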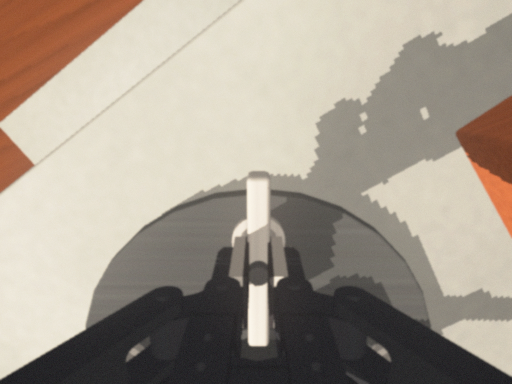

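```bash
python3 -m inch '[[[0,0,0],0,0.5],[[0,0,0],0,0.5],[[0,0,-20],0,0.5],[[0,0,-50],0,0.5],[[0,15,-85],-10,0.5],[[0,35,-120],-20,0.5],[[0,55,-150],-30,0.5],[[0,75,-170],-40,0.5],[[-2,83,-173],-50,0.5],[[-2,83,-173],-60,0.5]]'
python3 - <<'E'
from h import *
s,im=snap('wrist','w11.png'); q=s['tcp_rot'];print(s['tool_pos'],2*np.degrees(np.arctan2(q[2],q[1])),s['qvel'].max())
bars(s,im)
E
```

```text
time_s: 19.4
tool_pos: [0.5488, 0.0475, 0.3799]
tcp_rot: [0.0, 0.876, -0.481, 0.007]
wrist_force: [0.3, -0.7, -0.4]
finger_gap: 0.0426
[0.5488 0.0475 0.3799] -57.55497689642897 0.017327126743795558
px [375.   8.] wh [88. 30.] area 1469 mid [0.7181 0.0381] len 0.0731 ang 99.5
px [ 56. 159.] wh [25. 55.] area 516 mid [0.4623 0.2083] len 0.0540 ang 7.8
px [287. 223.] wh [39. 13.] area 370 mid [ 0.5229 -0.0065] len 0.0406 ang 61.9
px [279. 301.] wh [89. 35.] area 994 mid [ 0.4454 -0.0489] len 0.0971 ang 97.4
```

View pics/w11.png

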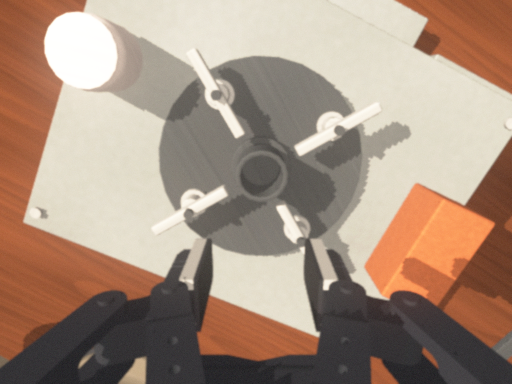

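```bash
python3 - <<'E'
from h import *
s=sensors.read_state()
im=cv2.imread('pics/w11.png')
cv2.imwrite('pics/w11z.png',cv2.resize(im[40:250,140:390],None,fx=2.8,fy=2.8,interpolation=2))
for a,b in [((193,52),(239,135)),((380,106),(298,151)),((153,231),(226,189))]:
    d=onz('wrist',*b,.196,s)-onz('wrist',*a,.196,s); print(np.linalg.norm(d),np.degrees(np.arctan2(d[1],d[0]))%180)
E
```

```text
0.0787957329644849 61.25490337972771
0.0815494539522001 152.21073752729967
0.08398494145091671 153.33892174688336
```

View pics/w11z.png

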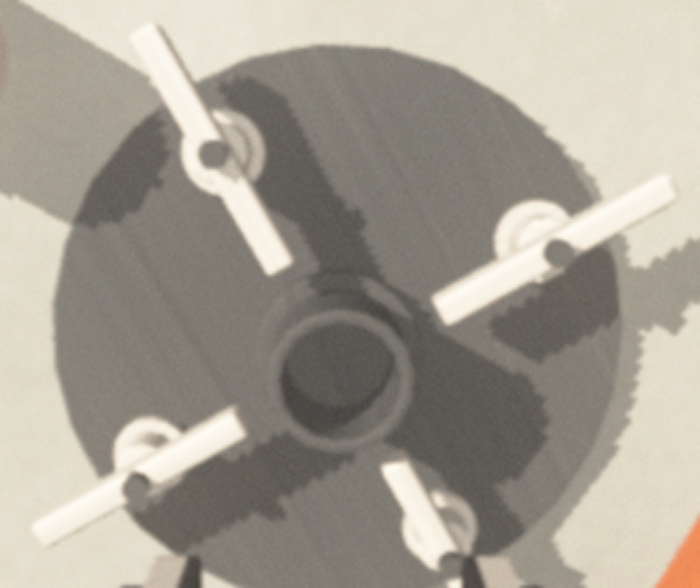

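All four bars are radial to about 1° (61.3, 61.9, 152.2, 153.3 against 62/152), so pass 1 is complete. Pass 2 starts with the same first pair.

```bash
python3 -m inch '[[[-6,-11,20],-8,0.5],[[-14,-26,45],-16,0.5],[[-22,-42,70],-24,0.5],[[-30,-58,95],-29.5,0.5],[[-35,-68,115],-29.5,0.5],[[-36,-70.5,123],-29.5,0.5],[[-36,-70.5,123],-29.5,0.5],[[-36,-70.5,123],-29.5,0.5],[[-36,-70.5,123],-29.5,0.5],[[-36,-70.5,123],-29.5,0.5]]'
python3 - <<'E'
from h import *
s,im=snap('wrist','w12.png'); q=s['tcp_rot'];print(s['tool_pos'],2*np.degrees(np.arctan2(q[2],q[1])),s['qvel'].max())
E
```

```text
time_s: 20.7
tool_pos: [0.5903, 0.1146, 0.257]
tcp_rot: [0.002, 0.971, -0.239, 0.007]
wrist_force: [-0.1, 0.0, 0.7]
finger_gap: 0.0424
[0.5903 0.1146 0.257 ] -27.70411678823552 0.0031102556771625965
```

View pics/w12.png

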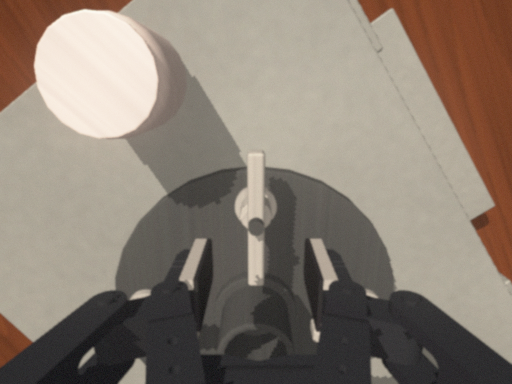

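```bash
python3 -m inch '[[[-1,0,12],0,0.5],[[-1,0,27],0,0.5],[[-1,0,40],0,0.5],[[-1,0,49],0,0.5],[[-1,0,50],0,0.6],[[-1,0,50],0,0.8],[[-1,0,50],0,1],[[-1,0,50],0,1],[[-1,0,50],0,1],[[-1,0,50],0,1]]' 80
```

```text
time_s: 22.0
tool_pos: [0.5898, 0.115, 0.2075]
tcp_rot: [0.002, 0.971, -0.239, 0.007]
wrist_force: [-4.0, 1.6, 6.5]
finger_gap: 0.0075
```

```bash
python3 -m inch '[[[0,0,0],9,1],[[0,0,0],18,1],[[0,0,0],27,1],[[0,0,0],36,1],[[0,0,0],45,1],[[0,0,0],54,1],[[0,0,0],63,1],[[0,0,0],70,1],[[0,0,0],74,1],[[0,0,0],76,1]]'
python3 - <<'E'
from h import *
s=sensors.read_state();q=s['tcp_rot'];print(s['moment'],2*np.degrees(np.arctan2(q[2],q[1])),s['joint_torque'])
E
```

```text
time_s: 23.25
tool_pos: [0.5904, 0.1136, 0.2076]
tcp_rot: [0.002, -0.617, 0.787, -0.008]
wrist_force: [1.8, -6.4, 1.2]
finger_gap: 0.0072
[-1.0434  0.1197  0.5372] 256.2081966721303 [  3.321  -50.6175 -22.225    1.6257  -0.0045   0.2939]
```

```bash
python3 -m inch '[[[0,0,0],2,1],[[0,0,0],4,1],[[0,0,0],5,1],[[0,0,0],5,1],[[0,0,0],5,1],[[0,0,0],5,1],[[0,0,0],5,1],[[0,0,0],5,1],[[0,0,0],5,1],[[0,0,0],5,1]]'
python3 - <<'E'
from h import *
s,im=snap('wrist','w13.png');q=s['tcp_rot'];print(s['moment'],2*np.degrees(np.arctan2(q[2],q[1])),s['joint_torque'])
E
```

```text
time_s: 24.5
tool_pos: [0.5904, 0.1135, 0.2076]
tcp_rot: [0.003, -0.582, 0.813, -0.008]
wrist_force: [-0.9, -4.6, 2.2]
finger_gap: 0.0075
[-0.6735  0.3454  1.6846] 251.20807296146 [  0.4131 -49.6512 -22.4255   1.2312  -0.3855   1.6732]
```

View pics/w13.png

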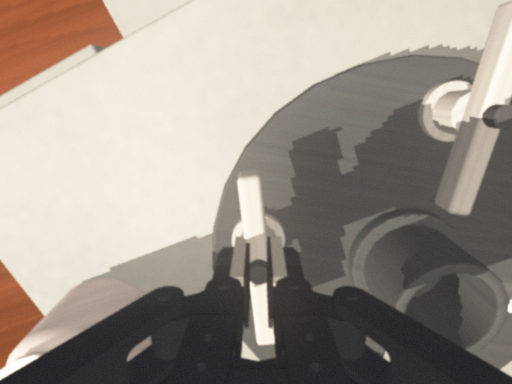

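Moment is 1.7 N·m and the bar has yawed about 5° within the pads, so this nut is hard on its stop. Next, the opposite nut.

```bash
python3 -m inch '[[[0,0,0],0,0.5],[[0,0,0],0,0.5],[[0,0,-15],0,0.5],[[0,0,-35],0,0.5],[[10,2,-50],-10,0.5],[[35,6,-50],-20,0.5],[[70,12,-50],-30,0.5],[[110,20,-50],-40,0.5],[[145,26,-50],-50,0.5],[[155,28,-50],-60,0.5]]'
python3 - <<'E'
from h import *
s,im=snap('wrist','w14.png'); q=s['tcp_rot'];print(s['tool_pos'],2*np.degrees(np.arctan2(q[2],q[1])),s['qvel'].max())
E
```

```text
time_s: 25.8
tool_pos: [0.5127, -0.0251, 0.2592]
tcp_rot: [0.001, 0.911, -0.412, 0.009]
wrist_force: [0.7, 0.3, -0.9]
finger_gap: 0.0427
[ 0.5127 -0.0251  0.2592] -48.605821444102325 0.08229205294908805
```

View pics/w14.png

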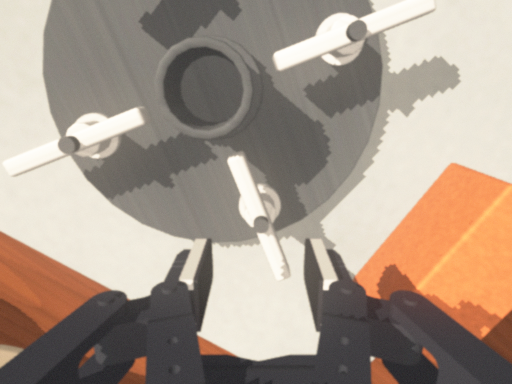

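```bash
python3 -m inch '[[[1,0,2],-10,0.5],[[2,0,10],-20,0.5],[[2,0,25],-20.6,0.5],[[2,0,40],-20.6,0.5],[[2,0,51],-20.6,0.5],[[2,0,52],-20.6,0.7],[[2,0,52],-20.6,1],[[2,0,52],-20.6,1],[[2,0,52],-20.6,1],[[2,0,52],-20.6,1]]' 80
```

```text
time_s: 27.1
tool_pos: [0.5141, -0.0268, 0.208]
tcp_rot: [0.003, 0.971, -0.239, 0.008]
wrist_force: [-4.4, 2.6, 4.2]
finger_gap: 0.0073
```

```bash
python3 -m inch '[[[0,0,0],9,1],[[0,0,0],18,1],[[0,0,0],27,1],[[0,0,0],36,1],[[0,0,0],45,1],[[0,0,0],54,1],[[0,0,0],63,1],[[0,0,0],70,1],[[0,0,0],76,1],[[0,0,0],80,1]]'
python3 - <<'E'
from h import *
s,im=snap('wrist','w15.png');q=s['tcp_rot'];print(s['moment'],2*np.degrees(np.arctan2(q[2],q[1])),s['joint_torque'])
E
```

```text
time_s: 28.35
tool_pos: [0.5143, -0.0275, 0.2081]
tcp_rot: [0.002, -0.59, 0.807, -0.009]
wrist_force: [1.9, -3.6, -4.3]
finger_gap: 0.0073
[-0.7184  0.0151  1.5178] 252.32216003623026 [  0.4797 -44.2749 -21.9487   1.3375   0.3685   0.9504]
```

View pics/w15.png

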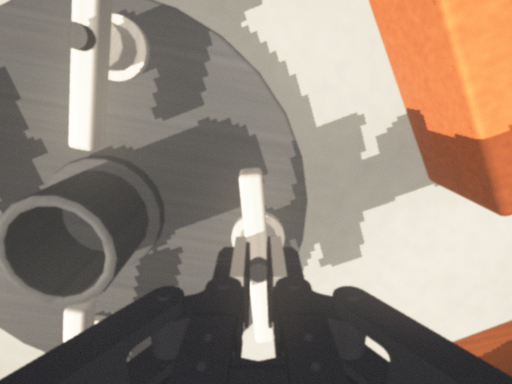

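Same result: 1.5 N·m and bar yawed in the pads. On to the second pair, re-approached at yaw 62°.

```bash
python3 -m inch '[[[0,0,0],0,0.5],[[0,0,0],0,0.5],[[0,0,-20],0,0.5],[[0,0,-45],-8,0.5],[[-10,7,-60],-18,0.5],[[-30,20,-60],-28,0.5],[[-50,34,-60],-38,0.5],[[-70,48,-60],-48,0.5],[[-88,60,-60],-58,0.5],[[-92,63,-60],-68,0.5]]'
python3 - <<'E'
from h import *
s=sensors.read_state(); q=s['tcp_rot'];print(s['tool_pos'],2*np.degrees(np.arctan2(q[2],q[1])),s['joint_pos'])
E
```

```text
time_s: 29.65
tool_pos: [0.4811, 0.0813, 0.2668]
tcp_rot: [0.003, 0.942, -0.337, 0.009]
wrist_force: [0.2, 0.2, 0.0]
finger_gap: 0.0428
[0.4811 0.0813 0.2668] -39.36618125730387 [-0.0706  0.2556  1.4448 -0.0103  1.4252  0.6178]
```

Yaw -39.4 → 62: turn -101.5.

```bash
python3 -m inch '[[[0,0,0],-10.6,0.5],[[0,0,0],-21,0.5],[[0,0,0],-31.5,0.5],[[0,0,0],-42,0.5],[[0,0,2],-52.5,0.5],[[0,0,4],-63,0.5],[[0,0,6],-73.5,0.5],[[0,0,8],-84,0.5],[[0,0,9],-94.5,0.5],[[0,0,9],-101.5,0.5]]'
python3 - <<'E'
from h import *
s,im=snap('wrist','w16.png'); q=s['tcp_rot'];print(s['tool_pos'],2*np.degrees(np.arctan2(q[2],q[1])),s['qvel'].max(),s['joint_pos'])
E
```

```text
time_s: 30.9
tool_pos: [0.4811, 0.0814, 0.2581]
tcp_rot: [0.009, 0.855, 0.518, 0.004]
wrist_force: [0.2, 0.2, -0.5]
finger_gap: 0.0429
[0.4811 0.0814 0.2581] 62.419579033882115 0.0016009675211326793 [-0.0707  0.2624  1.4614 -0.0099  1.4017 -1.1585]
```

View pics/w16.png

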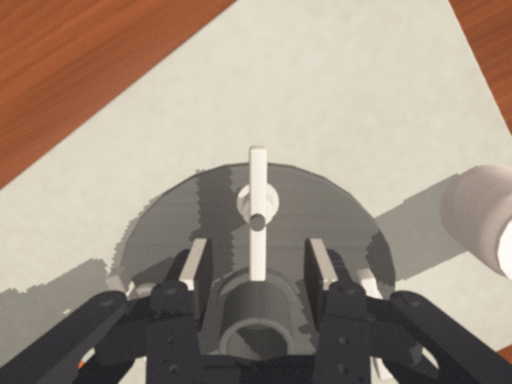

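```bash
python3 -m inch '[[[0,-2,12],0,0.5],[[0,-2,27],0,0.5],[[0,-2,40],0,0.5],[[0,-2,50],0,0.5],[[0,-2,51],0,0.6],[[0,-2,51],0,0.8],[[0,-2,51],0,1],[[0,-2,51],0,1],[[0,-2,51],0,1],[[0,-2,51],0,1]]' 80
```

```text
time_s: 32.2
tool_pos: [0.4801, 0.0814, 0.2078]
tcp_rot: [0.009, 0.854, 0.52, 0.004]
wrist_force: [-3.5, -3.5, 5.1]
finger_gap: 0.0074
```

```bash
python3 -m inch '[[[0,0,0],9,1],[[0,0,0],18,1],[[0,0,0],27,1],[[0,0,0],36,1],[[0,0,0],45,1],[[0,0,0],54,1],[[0,0,0],63,1],[[0,0,0],70,1],[[0,0,0],76,1],[[0,0,0],80,1]]'
python3 - <<'E'
from h import *
s,im=snap('wrist','w17.png');q=s['tcp_rot'];print(s['moment'],2*np.degrees(np.arctan2(q[2],q[1])),s['joint_torque'])
E
```

```text
time_s: 33.45
tool_pos: [0.4808, 0.0817, 0.2079]
tcp_rot: [0.004, 0.988, -0.151, 0.01]
wrist_force: [4.0, -0.2, 0.0]
finger_gap: 0.0073
[ 0.0788 -0.3916  1.4942] -17.376976596200983 [ -1.5714 -39.6568 -20.2189   0.2534   0.6197   0.9276]
```

View pics/w17.png

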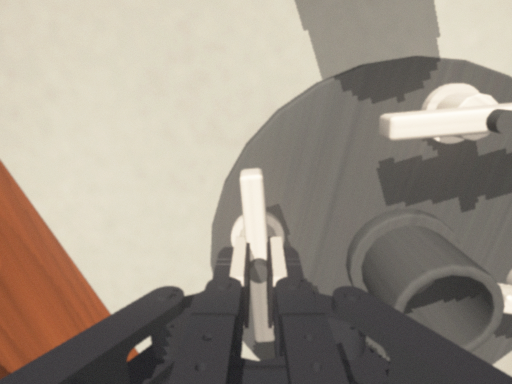

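```bash
python3 -m inch '[[[0,0,0],0,0.5],[[0,0,0],0,0.5],[[0,0,-15],0,0.5],[[0,0,-35],0,0.5],[[10,2,-50],-10,0.5],[[40,7,-50],-20,0.5],[[80,14,-50],-30,0.5],[[120,22,-50],-40,0.5],[[150,28,-50],-50,0.5],[[158,30,-50],-60,0.5]]'
python3 - <<'E'
from h import *
s,im=snap('wrist','w18.png'); q=s['tcp_rot'];print(s['tool_pos'],2*np.degrees(np.arctan2(q[2],q[1])),s['qvel'].max())
E
```

```text
time_s: 34.75
tool_pos: [0.6226, 0.0051, 0.2606]
tcp_rot: [0.009, 0.931, 0.365, 0.006]
wrist_force: [0.4, 0.3, -0.1]
finger_gap: 0.0427
[0.6226 0.0051 0.2606] 42.78841452882479 0.08033839925649601
```

View pics/w18.png

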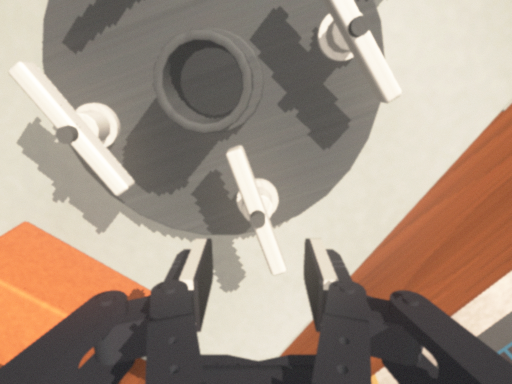

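```bash
python3 -m inch '[[[0,-2,2],-10,0.5],[[0,-3,10],-19.5,0.5],[[0,-3,25],-19.5,0.5],[[0,-3,40],-19.5,0.5],[[0,-3,52],-19.5,0.5],[[0,-3,53],-19.5,0.7],[[0,-3,53],-19.5,1],[[0,-3,53],-19.5,1],[[0,-3,53],-19.5,1],[[0,-3,53],-19.5,1]]' 80
```

```text
time_s: 36.05
tool_pos: [0.6215, 0.006, 0.2081]
tcp_rot: [0.01, 0.854, 0.52, 0.004]
wrist_force: [-3.5, -4.3, 1.2]
finger_gap: 0.0072
```

```bash
python3 -m inch '[[[0,0,0],9,1],[[0,0,0],18,1],[[0,0,0],27,1],[[0,0,0],36,1],[[0,0,0],45,1],[[0,0,0],54,1],[[0,0,0],63,1],[[0,0,0],70,1],[[0,0,0],76,1],[[0,0,0],80,1]]'
python3 - <<'E'
from h import *
s,im=snap('wrist','w19.png');q=s['tcp_rot'];print(s['moment'],2*np.degrees(np.arctan2(q[2],q[1])),s['joint_torque'])
E
```

```text
time_s: 37.3
tool_pos: [0.6219, 0.0062, 0.2081]
tcp_rot: [0.005, 0.988, -0.151, 0.01]
wrist_force: [1.9, -1.6, -2.1]
finger_gap: 0.0072
[-0.2819 -0.1844  1.4464] -17.378515835060384 [ -0.5452 -53.922  -22.9138   0.5794   0.335    0.9252]
```

View pics/w19.png

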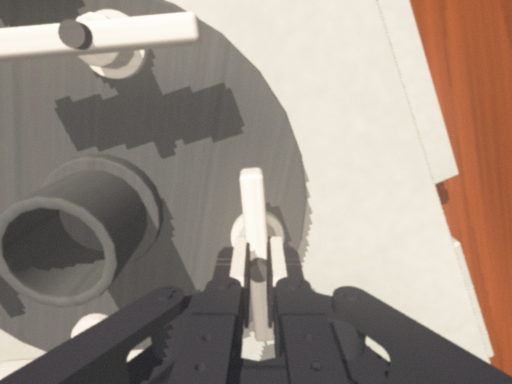

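```bash
python3 -m inch '[[[0,0,0],0,0.5],[[0,0,0],0,0.5],[[0,0,-20],0,0.5],[[0,0,-50],0,0.5],[[-15,2,-85],0,0.5],[[-35,4,-120],0,0.5],[[-55,6,-150],0,0.5],[[-75,8,-170],0,0.5],[[-79,8,-172],0,0.5],[[-79,8,-172],0,0.5]]'
python3 - <<'E'
from h import *
s,im=snap('wrist','w20.png'); snap('scene','scene20.png'); q=s['tcp_rot'];print(s['tool_pos'],2*np.degrees(np.arctan2(q[2],q[1])),s['qvel'].max())
E
```

```text
time_s: 38.6
tool_pos: [0.541, 0.0245, 0.3777]
tcp_rot: [0.005, 0.988, -0.152, 0.01]
wrist_force: [-1.0, -0.7, 0.6]
finger_gap: 0.0425
[0.541  0.0245 0.3777] -17.489651094942694 0.022211549070245126
```

View pics/w20.png

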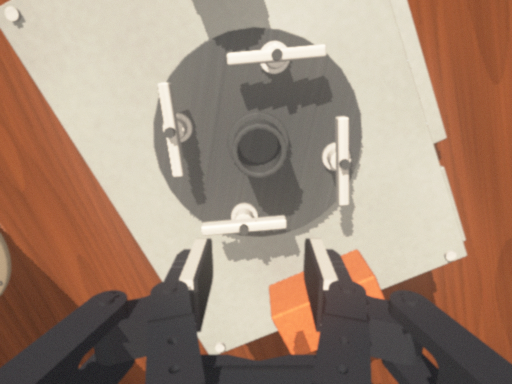

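View pics/scene20.png

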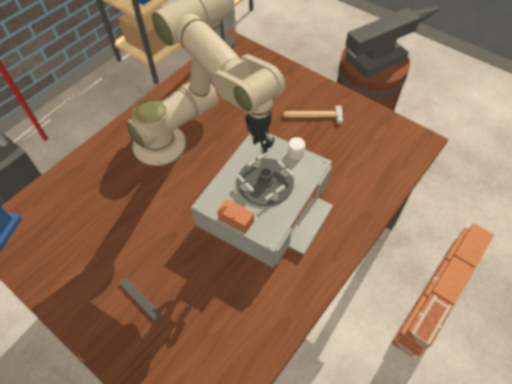

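```bash
python3 - <<'E'
from h import *
s=sensors.read_state()
im=cv2.imread('pics/w20.png')[:,:,::-1]
bars(s,im)
for nm,a,b,r in [('N2',(228,58.5),(326,49.5),62),('N1',(163,84),(177,176),152),('N4',(343,117),(344.5,205),152),('N3',(202,229),(286,222),62)]:
    d=onz('wrist',*b,.196,s)-onz('wrist',*a,.196,s); A=np.degrees(np.arctan2(d[1],d[0])); print(nm,np.linalg.norm(d),A%180,'joint',1.4+np.radians((r-A)%180))
E
```

```text
px [10. 13.] wh [13. 11.] area 133 mid [0.3967 0.2055] len 0.0090 ang 113.9
px [165. 104.] wh [46. 10.] area 426 mid [0.4865 0.1032] len 0.0385 ang 76.2
px [342. 138.] wh [42.  9.] area 379 mid [0.6269 0.0284] len 0.0379 ang 77.0
px [174. 157.] wh [36.  8.] area 273 mid [0.4769 0.0575] len 0.0333 ang 77.6
px [328. 156.] wh [23. 11.] area 161 mid [0.611  0.0169] len 0.0214 ang 76.2
px [431. 187.] wh [53. 25.] area 437 mid [ 0.6972 -0.0429] len 0.0555 ang 97.0
px [343. 187.] wh [33.  8.] area 243 mid [ 0.6172 -0.0173] len 0.0328 ang 78.7
px [242. 217.] wh [27. 85.] area 1141 mid [ 0.5171 -0.0166] len 0.0815 ang 167.7
px [192. 262.] wh [13. 49.] area 432 mid [ 0.4535 -0.0473] len 0.0553 ang 56.6
px [324. 263.] wh [50. 13.] area 408 mid [ 0.5807 -0.09  ] len 0.0577 ang 88.6
N2 0.08189145516100535 167.55898155529133 joint 2.6992408703979947
N1 0.08105621078304964 76.79875719486773 joint 2.7125092885412547
N4 0.08308342950790422 77.98526651501693 joint 2.6918007942990516
N3 0.08180148642128253 167.2279429306975 joint 2.70501858434843
```

All four read about 2.70 rad. The bystanders look unmoved in the scene view and the gripper is clear, so I'm handing in.

```bash
python3 - <<'E'
from rig import finish_job
import cv2,numpy as np
a=cv2.imread('pics/scene0.png').astype(int);b=cv2.imread('pics/scene20.png').astype(int)
d=abs(a-b).max(2)
for n,(x0,y0,x1,y1) in dict(brick=(214,196,258,235),tin=(285,135,310,162),hammer=(280,100,346,128),billet=(115,275,165,325)).items(): print(n,(d[y0:y1,x0:x1]>60).sum())
print(finish_job())
E
```

```text
brick 0
tin 4
hammer 0
billet 0
the job is handed in; nothing more can be done
None
```

All four bar nuts are hard against their stops, tightened in two crosswise passes. I handed the job in at about 38.6 s with the gripper open and clear of the flange.

- **First pass:** I gripped each bar at its hub and turned it clockwise until it pointed at the collar, one opposite pair and then the other. From above, the four bars measured within about 1.3° of pointing straight at the collar. The fourth angle came from half its bar because a finger hid the rest.
- **Second pass:** I went round in the same crosswise order and turned each nut onto its stop. The stop showed each time as a moment of 1.4–1.7 N·m, with the bar twisting about 5° in the pads.
- **Last check:** the overhead picture gave joint angles of about 2.70, 2.71, 2.69 and 2.71 rad, against 2.7 for fully tight.
- **Bystanders:** the scene camera before and after showed no change at the brick, hammer or steel bar. The tin's patch differed in 4 pixels, which I put down to shading from the arm rather than movement.

No check failed. The tool picked up a tilt of about 1° over the job, which I corrected for at each approach. Early on, the side camera disagreed with the others by several millimetres on some positions, so I relied on the wrist camera.

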